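# Finger planes into the left-hander's rack

### The job

The next luthier at this bench is left-handed: move the four finger planes from the brown wooden rack into the empty grey rack in the reverse order, one to a bay, so that the plane now at the left end of the brown rack ends at the right end of the grey one, and so on through the row. Lay each plane flat on the floor of its bay, sole down and lengthwise along the bay; set it down, never drop it, and let go.

Things in the scene. Friction and masses are not known exactly. Their poses are not given: they have to be found in the camera images.
- bench_rack: Dark wood rack, fixed, holds the planes at the start; 96 (x) by 270 mm (y). Origin: centre of the underside, on the table. Four bays, centres x = 0, y = -99, -33, 33, 99 mm, each 84 (x) by 60 mm (y), floor 6 mm above the underside; dividers 6 mm thick, tops 11 mm up; long walls at x = +-45 mm, 14 mm up. +y is its left end seen from the robot, +x points away; yaw within 0.3 rad.
- grey_rack: Grey plastic rack, fixed, empty at the start: the target, on the other side of the robot's centre line from the brown one. Same shape, sizes, origin and axes as the brown rack (bay centres at y = -99, -33, 33, 99 mm, bay floor 6 mm above its underside); +y is its left end seen from the robot; yaw within 0.3 rad.
- plane_red: Loose finger plane with red wedge: brass tub 46 mm long (x), 20 wide (y), 24 high, flat parallel sides, round ends; blade and red wedge rise to 40 mm. Origin: centre of its sole, z up. Grip across its width. Starts lengthwise in a bay of the brown rack (yaw within 0.12 rad of the rack's) on the red pad; neighbours 66 mm apart between centres. 70 to 230 g.
- pad_red: Thin red pad, fixed on the floor of one bay of the brown rack: 76 mm (x) by 52 mm (y), 2 mm thick, origin at the centre of its underside at the bay's centre. The plane with the red wedge lies on it at the start, so the pad goes on showing where that plane came from.
- plane_yellow: Loose finger plane with yellow wedge: brass tub 52 mm long (x), 24 wide (y), 24 high, flat parallel sides, round ends; blade and yellow wedge rise to 40 mm. Origin: centre of its sole, z up. Grip across its width. Starts lengthwise in a bay of the brown rack (yaw within 0.12 rad of the rack's) on the yellow pad; neighbours 66 mm apart between centres. 70 to 230 g.
- pad_yellow: Thin yellow pad, fixed on the floor of one bay of the brown rack: 76 mm (x) by 52 mm (y), 2 mm thick, origin at the centre of its underside at the bay's centre. The plane with the yellow wedge lies on it at the start, so the pad goes on showing where that plane came from.
- plane_blue: Loose finger plane with blue wedge: brass tub 58 mm long (x), 27 wide (y), 24 high, flat parallel sides, round ends; blade and blue wedge rise to 40 mm. Origin: centre of its sole, z up. Grip across its width. Starts lengthwise in a bay of the brown rack (yaw within 0.12 rad of the rack's) on the blue pad; neighbours 66 mm apart between centres. 70 to 230 g.
- pad_blue: Thin blue pad, fixed on the floor of one bay of the brown rack: 76 mm (x) by 52 mm (y), 2 mm thick, origin at the centre of its underside at the bay's centre. The plane with the blue wedge lies on it at the start, so the pad goes on showing where that plane came from.
- plane_green: Loose finger plane with green wedge: brass tub 64 mm long (x), 30 wide (y), 24 high, flat parallel sides, round ends; blade and green wedge rise to 40 mm. Origin: centre of its sole, z up. Grip across its width. Starts lengthwise in a bay of the brown rack (yaw within 0.12 rad of the rack's) on the green pad; neighbours 66 mm apart between centres. 70 to 230 g.
- pad_green: Thin green pad, fixed on the floor of one bay of the brown rack: 76 mm (x) by 52 mm (y), 2 mm thick, origin at the centre of its underside at the bay's centre. The plane with the green wedge lies on it at the start, so the pad goes on showing where that plane came from.

How it is judged:
By the outcome, as a careful person would: the job done as asked, in the order asked, and still so for the second after the job is handed in, with the robot touching nothing.
It also fails if it takes over 104 s, if anything falls off the work surface, if the arm or the gripper's body presses on something with over 40 N, if the wrist force passes 120 N, or if a joint passes its speed limit or range.

### The arm

A 6-joint arm with a two-finger parallel gripper is mounted at the origin on the work surface. World frame = base frame: x ahead of the robot, y to its left, z up, the work surface at z = 0. Lengths are in m, angles in rad, forces in N, time in s.
With the tool pointing down it reaches from about 0.2 to 0.875 m from the base axis. Payload 3.4 kg.
Tool frame: the origin (TCP) lies at the centre of the arm's flange, where the gripper is bolted on; the fingertips stand 199 mm ahead of it and the grasp point (between the pads) lies 180 mm ahead of it; z points along the fingers, y is the line along which they close (so a half turn about z gives the same grasp; the last joint's range is limited). The gripper opens to 94 mm and grips with 3 to 60 N. Pads are 16 mm wide; open, the fingers measure 119 mm over their backs; the gripper's body (75 mm by 177 mm) begins 78 mm behind the grasp point.
Start: joints at [-1.349, 0.276, 1.505, -0, 1.361, -0.121], TCP at [0.193, -0.542, 0.405] pointing down, gripper open.
Joint ranges: [-2.89, 2.89], [-0.75, 2.08], [0.22, 2.7], [-1.18, 4.32], [0.11, 2.71], [-2.7, 2.7]. Speed limits (rad/s): [2.57, 2.57, 3.14, 3.14, 3.14, 3.14].

### API

Orientations are given as a unit quaternion [x, y, z, w].
In Python, from workcell import r gives the robot as it stands. The module is installed in compiled form; this text tells all that it offers. Calls block until the motion is done:
- r.goto(position, orientation): joint-space move of the TCP to a pose.
- r.servo_line(position, rotation=None, speed=0.15, threshold=None): straight line of the TCP; rotation=None keeps the orientation; speed is the mean speed in m/s. With threshold (N) it stops when the force on the tool has changed by that much, and returns True; else False.
- r.move_joints(angles): joint-space move.
- r.release() and r.grasp(): open the fingers fully, or close them until they stop; the grip force is fixed at half the most.
- r.wait(seconds).
- r.ik(position, orientation): joint angles nearest the present ones, or None.
- r.sense(): the state.
- r.get_image(name): name is "scene" or "top"; returns a dict with "image" (420x560x3 uint8, red, green, blue), "camera_matrix" (3x3 intrinsics, pixels), "k1" (the pictures are not rectified: a ray, as slopes to the right and down, at radius r is drawn at 1 + k1 r^2 times it, then the intrinsics apply), "cam_to_world" (4x4, takes a point from camera to world coordinates). Camera axes: x right, y up, looking along -z (the intrinsics and any distortion apply to the point x, -y, -z); pixel columns grow to the right and rows downward; lengths in m; the calibration is good to about 2 mm. A picture is of the moment at which its call begins. There is no depth.
A pose or a line that the arm cannot do raises r.IKError and nothing moves.
- r.sign_off(): hands the job in; it is judged then, once.
The state is a dict: "time": time; "qpos": joint angles; "joint_vel": joint speeds; "joint_efforts": joint torques, N m; "ee_pos": TCP position; "tcp_rot": TCP orientation; "force": force on the tool from outside, world axes, zero at the start; "ft_torque": the same for the moment, N m; "gripper_width": opening from 0.0 (shut) to 1.0 (fully open); "finger_force": force on a finger pad.
Only numpy, scipy, OpenCV 4.12 (cv2) and the standard library are available. Lean on these libraries where they do the work, as an engineer would, in place of code of your own. Each camera call takes 0.05 s, during which the arm holds its last target. There are 200 camera calls.

## Working session

There is one attempt and no reset: what is moved stays moved. The work goes in short steps, each a Python script; the robot and the scene stay as the last script left them, time stands still between calls to the robot, and variables do not carry over. Pictures are saved under pics/ and viewed, at most 14 in all, crops included, and the job is handed in when it is done.

```bash
mkdir -p pics; python3 - <<'E'
from workcell import r
import cv2,pickle
d={}
for n in("top","scene"):
    g=r.get_image(n); d[n]=g; cv2.imwrite(f"pics/{n}0.png",g["image"][:,:,::-1])
    print(n,g["camera_matrix"],g["k1"],g["cam_to_world"])
pickle.dump(d,open("d0.pkl","wb"))
s=r.sense(); print(s["time"],s["tcp_rot"],s["ee_pos"],s["gripper_width"],s["force"])
E
```

```text
top [[508.29448777   0.         275.72602648]
 [  0.         508.29448777 202.65650785]
 [  0.           0.           1.        ]] -0.10055262975194193 [[ 0.02231058  0.98913574 -0.14530222  0.3871136 ]
 [-0.99944198  0.02568073  0.02135961  0.0086208 ]
 [ 0.02485902  0.14474459  0.98915673  1.10488598]
 [ 0.          0.          0.          1.        ]]
scene [[424.99402068   0.         287.2820963 ]
 [  0.         424.99402068 214.83372841]
 [  0.           0.           1.        ]] 0.02709391518433731 [[-0.28597866 -0.53395862  0.79567858  1.18188288]
 [ 0.95796223 -0.1791576   0.22407792  0.15905564]
 [ 0.02290353  0.82631153  0.56274744  0.48530614]
 [ 0.          0.          0.          1.        ]]
0.1 [ 9.85349451e-01  1.70545650e-01 -3.92888107e-05 -7.99042927e-04] [ 0.19322264 -0.54137141  0.40392298] 0.9978797001465941 [-0.4744619  -0.65093814  0.24972833]
```

View pics/top0.png

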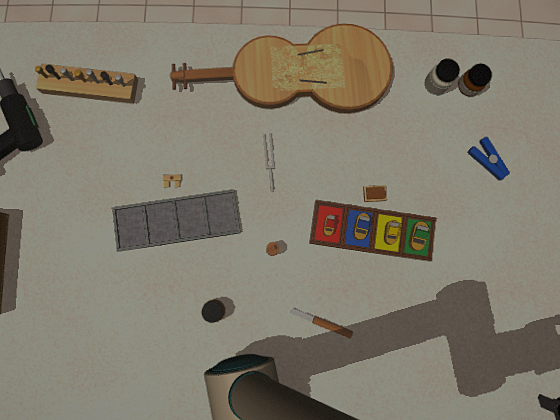

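View pics/scene0.png

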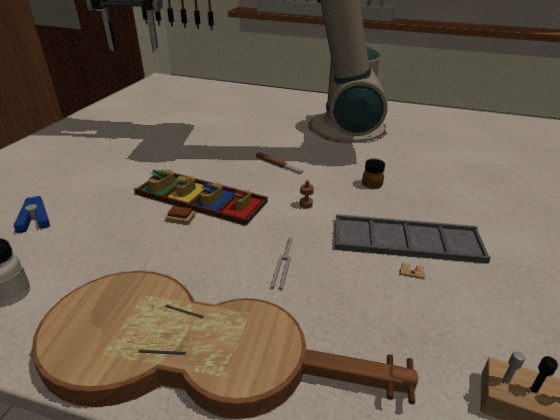

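The top view shows the grey rack at about (113–241, 191–249). The brown rack is at (310–436, 201–260), with red, blue, yellow and green from left to right. In grey, red therefore goes to the right end, then blue, yellow and green leftwards. Next I'll zoom in on both racks.

```bash
python3 - <<'E'
import cv2,pickle,numpy as np
I=pickle.load(open("d0.pkl","rb"))["top"]["image"]
a=cv2.resize(I[195:265,305:441],None,fx=5.8,fy=5.8,interpolation=cv2.INTER_CUBIC)
hsv=cv2.cvtColor(I,cv2.COLOR_RGB2HSV)
cv2.imwrite("pics/c1.png",a[:,:,::-1])
for p in [(330,210),(318,225),(331,226),(330,232),(357,215),(361,235),(361,228),(388,215),(392,238),(393,230),(420,215),(421,240),(419,230),(311,230),(376,208),(330,190),(130,230),(177,215),(115,225),(150,180),(375,256),(300,230)]:
    print(p,hsv[p[1],p[0]],end=' ')
E
```

```text
(330, 210) [  2 199 145] (318, 225) [  2 198 148] (331, 226) [  1 199 136] (330, 232) [ 19 177 138] (357, 215) [112 113  70] (361, 235) [ 20 180 129] (361, 228) [ 18 183 138] (388, 215) [ 20 174  98] (392, 238) [20 84 73] (393, 230) [ 25 232 145] (420, 215) [ 14 101  73] (421, 240) [77 65 55] (419, 230) [ 61 115  60] (311, 230) [14 64 87] (376, 208) [16 38 87] (330, 190) [ 24  34 144] (130, 230) [ 0 16 82] (177, 215) [ 8 17 60] (115, 225) [15 18 84] (150, 180) [ 30  21 143] (375, 256) [ 25  32 143] (300, 230) [ 33  18 145]
```

View pics/c1.png

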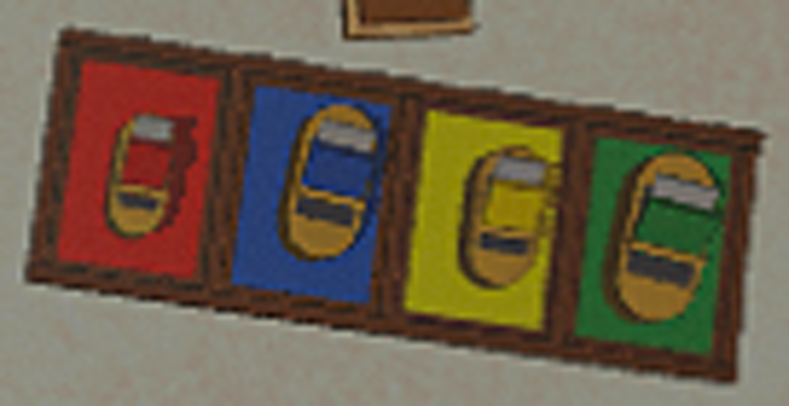

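The crop shows all four tubs clearly, with crop-pixel centres at about red (140,175), blue (333,181), yellow (510,217) and green (665,238). Next I measure the racks from their outlines and the planes from the hull of the brass mask.

```bash
cat > vis.py <<'E'
import cv2,numpy as np
def to_world(g,uv,z):
    K,k1,T=g["camera_matrix"],g["k1"],g["cam_to_world"]
    n=cv2.undistortPoints(np.float64(uv).reshape(-1,1,2),K,np.array([k1,0,0,0,0.])).reshape(-1,2)
    d=np.c_[n[:,0],-n[:,1],-np.ones(len(n))]@T[:3,:3].T; o=T[:3,3]
    z=np.broadcast_to(z,len(d))
    return (o+d*((z-o[2])/d[:,2])[:,None])[:,:2]
S=6
def crop(g,x0,x1,y0,y1):
    return cv2.resize(g["image"][y0:y1,x0:x1],None,fx=S,fy=S,interpolation=cv2.INTER_CUBIC)
def biggest(m,k=5):
    m=cv2.morphologyEx(m.astype(np.uint8),cv2.MORPH_OPEN,np.ones((k,k)))
    return max(cv2.findContours(m,cv2.RETR_EXTERNAL,cv2.CHAIN_APPROX_NONE)[0],key=cv2.contourArea)
def rect(g,cnt,x0,y0,z):
    """min-area rectangle in the world plane z: centre, long, short, direction of long side"""
    uv=(cnt.reshape(-1,2)+.5)/S-.5+[x0,y0]
    w=to_world(g,uv,z)*1000
    b=cv2.boxPoints(cv2.minAreaRect(cv2.convexHull(w.astype(np.float32))))
    e=[b[1]-b[0],b[2]-b[1]]; e.sort(key=np.linalg.norm)
    return b.mean(0)/1000,np.linalg.norm(e[1]),np.linalg.norm(e[0]),np.arctan2(e[1][1],e[1][0])
def wrap(a,c=0): return (a-c+np.pi/2)%np.pi-np.pi/2+c
def racks(g):
    out={}
    for n,b in(("grey",(100,255,180,262)),("brown",(300,450,198,270))):
        h=cv2.cvtColor(crop(g,*b),cv2.COLOR_RGB2HSV).astype(int)
        m=(h[...,2]<112)|(h[...,1]>90)
        c,l,s,a=rect(g,biggest(m,15),b[0],b[2],.007)
        out[n]=(c,wrap(a,np.pi/2)-np.pi/2,l,s)
    return out
E
python3 - <<'E'
from vis import *; import pickle
g=pickle.load(open("d0.pkl","rb"))["top"]
R=racks(g)
for k,v in R.items(): print(k,np.round(v[0],4),np.round(v[1:],3))
c,yaw=R["brown"][:2]
for i,n in enumerate(("red","blue","yellow","green")):
    q=c+np.array([[np.cos(yaw),-np.sin(yaw)],[np.sin(yaw),np.cos(yaw)]])@[0,.099-.066*i]
    # pixel window of the bay
    b=[(314,342),(347,373),(376,402),(406,433)][i]; y=[(208,242),(212,245),(216,250),(218,254)][i]
    h=cv2.cvtColor(crop(g,*b,*y),cv2.COLOR_RGB2HSV).astype(int)
    m=(h[...,0]>13)&(h[...,0]<23)&(h[...,1]>130)&(h[...,2]>85)
    m=cv2.morphologyEx(m.astype(np.uint8),cv2.MORPH_CLOSE,np.ones((9,9)))
    cn=cv2.findContours(cv2.morphologyEx(m,cv2.MORPH_OPEN,np.ones((5,5))),cv2.RETR_EXTERNAL,cv2.CHAIN_APPROX_NONE)[0]
    p=np.vstack([k for k in cn if cv2.contourArea(k)>60])
    pc,l,s,a=rect(g,p,b[0],y[0],.030)
    d=np.array([[np.cos(yaw),np.sin(yaw)],[-np.sin(yaw),np.cos(yaw)]])@(pc-q)
    print(n,"bay",np.round(q,4),"plane",np.round(pc,4),"off in rack",np.round(d,4),"size",np.round([l,s],1),"yaw",round(wrap(a),3))
E
```

```text
grey [0.5052 0.1994] [1.74000e-01 2.76723e+02 1.00277e+02]
brown [ 0.4936 -0.2295] [-1.24000e-01  2.73769e+02  1.00364e+02]
red bay [ 0.5058 -0.1312] plane [ 0.4995 -0.128 ] off in rack [-0.0067  0.0024] size [39.6 21.4] yaw 0.01
blue bay [ 0.4976 -0.1967] plane [ 0.4998 -0.1984] off in rack [ 0.0023 -0.0014] size [56.6 28.4] yaw -0.076
yellow bay [ 0.4895 -0.2622] plane [ 0.4863 -0.2563] off in rack [-0.0038  0.0055] size [75.8 49.9] yaw -1.05
green bay [ 0.4813 -0.3277] plane [ 0.4819 -0.3245] off in rack [0.0002 0.0033] size [62.7 31.7] yaw -0.135
```

```bash
python3 - <<'E'
from vis import *; import pickle
g=pickle.load(open("d0.pkl","rb"))["top"]
b=(100,255,180,262)
for n,b in(("grey",(100,255,180,262)),("brown",(300,450,198,270))):
    I=crop(g,*b); h=cv2.cvtColor(I,cv2.COLOR_RGB2HSV).astype(int)
    c=biggest((h[...,2]<112)|(h[...,1]>90),15); hull=cv2.convexHull(c)
    q=cv2.approxPolyN(hull,4).reshape(-1,2)
    # refine each side: Huber line through contour points near its middle part
    P=c.reshape(-1,2).astype(np.float32); L=[]
    for i in range(4):
        a,e=np.float32(q[i]),np.float32(q[(i+1)%4]); d=(e-a)/np.linalg.norm(e-a); t=(P-a)@d/np.linalg.norm(e-a); s=np.abs((P-a)@[-d[1],d[0]])
        vx,vy,x,y=cv2.fitLine(P[(t>.1)&(t<.9)&(s<12)],cv2.DIST_HUBER,0,.01,.01).ravel(); L.append(np.cross([x,y,1],[x+vx,y+vy,1]))
    Q=[]
    for i in range(4): v=np.cross(L[i-1],L[i]); Q.append(v[:2]/v[2])
    Q=np.array(Q); w=to_world(g,(Q+.5)/S-.5+[b[0],b[2]],.007)
    print(n,np.round(w,4).tolist(),"c",w.mean(0).round(4))
    for i in range(4): d=w[(i+1)%4]-w[i]; print(round(np.linalg.norm(d)*1000,1),round(wrap(np.arctan2(d[1],d[0])),3),end='; ')
    print()
    if n=="grey":
        cv2.polylines(I,[Q.round().astype(int)],True,(255,0,0),1); cv2.imwrite("pics/c2.png",cv2.resize(I,(790,int(I.shape[0]*790/I.shape[1])))[:,:,::-1])
# tops of red, yellow from crop 1: back, front end, centre of outline
for n,pts in {"red":[(152,113),(128,237)],"blue":[(345,103),(315,258)],"yellow":[(525,148),(497,288)],"green":[(685,152),(645,322)]}.items():
    w=to_world(g,(np.array(pts)+.5)/5.8-.5+[305,195],.032); d=w[0]-w[1]; print(n,w.mean(0).round(4),round(np.linalg.norm(d)*1000,1),round(np.arctan2(d[1],d[0]),3))
E
```

```text
grey [[0.481, 0.056], [0.4328, 0.3261], [0.5297, 0.3432], [0.5775, 0.0732]] c [0.5053 0.1996]
274.4 -1.394; 98.4 0.175; 274.2 -1.396; 98.0 0.177; 
brown [[0.5251, -0.37], [0.4275, -0.3581], [0.4614, -0.0885], [0.5588, -0.1004]] c [ 0.4932 -0.2293]
98.3 -0.122; 271.7 1.446; 98.2 -0.121; 271.8 1.446; 
red [ 0.5002 -0.1284] 46.7 -0.183
blue [ 0.4998 -0.1988] 58.7 -0.192
yellow [ 0.4875 -0.2663] 53.2 -0.207
green [ 0.4817 -0.3244] 65.4 -0.249
```

View pics/c2.png

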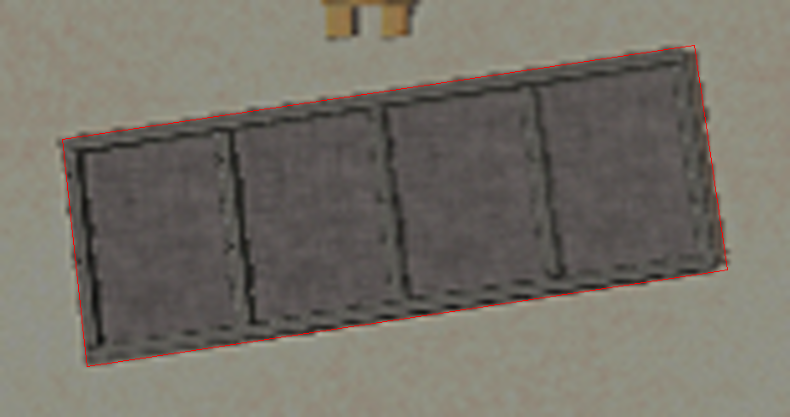

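Outline checks against the nominal 270 × 96 mm: grey measures 274 × 98 mm at (0.5053, 0.1996), yaw 0.175. Brown measures 272 × 98 mm at (0.4932, −0.2293), yaw −0.123.

The fully open fingers reach 59.5 mm from the centre and would hit a neighbouring plane. So I'll work left to right, straddling off-centre towards the emptied side, and place with slight offsets so opening clears the neighbours.

```bash
cat > act.py <<'E'
from workcell import r
import numpy as np
from scipy.spatial.transform import Rotation as Ro
BY,GY=-.123,.175; GC=np.array([.5053,.1996])
PL={"red":(.5002,-.1284,.008,-.099-.0095),"blue":(.4998,-.1986,.009,-.033-.005),
    "yellow":(.4875,-.2663,.0185,.033+.003),"green":(.4818,-.3245,0,.099+.0095)}
HI,GRIP=.30,.217           # TCP heights; fingertips 199 mm below
def q(y): return (Ro.from_euler("z",y)*Ro.from_euler("x",np.pi)).as_quat()
def ax(y): return np.array([-np.sin(y),np.cos(y)])
def move(n):
    px,py,s,gy=PL[n]; p=np.array([px,py])+s*ax(BY); t=GC+gy*ax(GY)
    r.goto([*p,HI],q(BY))
    r.servo_line([*p,.245],speed=.15)
    if r.servo_line([*p,GRIP],speed=.06,threshold=8):
        print("contact going down",r.sense()["ee_pos"]); return
    r.grasp(); st=r.sense(); print(n,"width mm",round(st["gripper_width"]*94,1),"force",st["finger_force"])
    r.servo_line([*p,HI],speed=.12)
    r.goto([*t,HI],q(GY))
    r.servo_line([*t,.228],speed=.12); r.wait(.2)
    hit=r.servo_line([*t,GRIP-.0035],speed=.015,threshold=3)
    print("touch",hit,np.round(r.sense()["ee_pos"],4),"width",round(r.sense()["gripper_width"]*94,1))
    r.release(); r.wait(.2); r.servo_line([*t,HI],speed=.15)
    print("t",r.sense()["time"])
E
python3 - <<'E'
from act import *
print(r.ik([.5,-.13,.3],q(BY)),r.ik([.5,.1,.3],q(GY)))
move("red")
import cv2
g=r.get_image("top"); cv2.imwrite("pics/t1.png",g["image"][:,:,::-1])
g=r.get_image("scene"); cv2.imwrite("pics/s1.png",cv2.resize(g["image"][140:280,130:500],None,fx=2.1,fy=2.1)[:,:,::-1])
E
```

```text
[-3.89109160e-01  2.72255118e-01  1.79057625e+00 -4.44089210e-16
  1.07876128e+00  1.30468717e+00] [ 6.08672093e-02  2.62967312e-01  1.80438549e+00 -4.44089210e-16
  1.07423985e+00  1.45666354e+00]
red width mm 19.6 force 30.00003933906555
touch True [0.5241 0.0928 0.215 ] width 19.9
t 9.8667
```

View pics/s1.png

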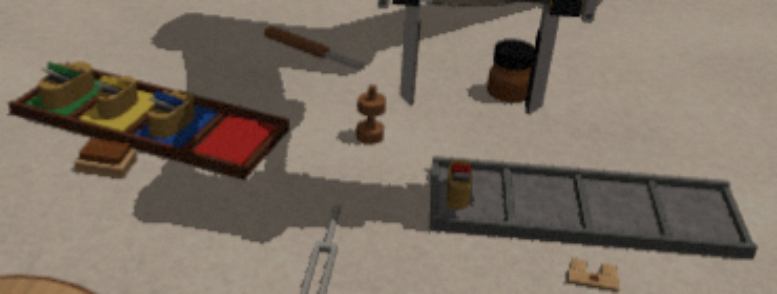

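Red lies flat in the right-end grey bay, at about (458,185) in this view. It touched down at the expected height, and it took under 10 s. The other planes look undisturbed, so I go on with blue.

```bash
python3 - <<'E'
from act import *
import cv2
move("blue")
r.goto([.3,.35,.4],q(GY))
g=r.get_image("top"); cv2.imwrite("pics/t2.png",cv2.resize(g["image"][170:270,100:450],None,fx=2.28,fy=2.28,interpolation=cv2.INTER_CUBIC)[:,:,::-1])
E
```

```text
blue width mm 26.6 force 29.99995619058609
touch True [0.5119 0.1622 0.215 ] width 26.8
t 19.1917
```

View pics/t2.png

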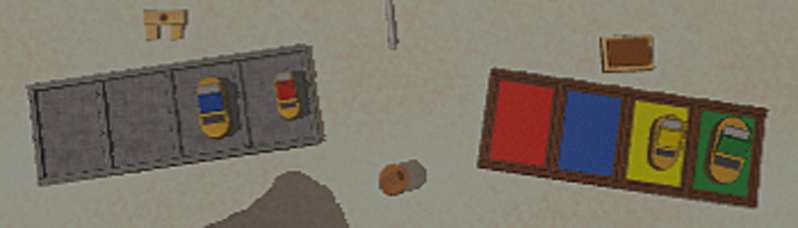

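Blue at (213,107) and red at (288,95) sit flat in the two right-hand grey bays. Yellow (667,140) and green (732,150) are untouched in the brown rack, so those two come next.

```bash
python3 - <<'E'
from act import *
import cv2
move("yellow"); move("green")
r.goto([.3,-.3,.4],q(BY))
g=r.get_image("top"); cv2.imwrite("pics/t3.png",cv2.resize(g["image"][180:262,100:255],None,fx=5,fy=5,interpolation=cv2.INTER_CUBIC)[:,:,::-1])
g=r.get_image("scene"); cv2.imwrite("pics/s3.png",cv2.resize(g["image"][190:280,310:510],None,fx=3.9,fy=3.9)[:,:,::-1])
E
```

```text
yellow width mm 23.6 force 30.00016540288925
touch True [0.499  0.235  0.2151] width 23.9
t 31.3
green width mm 30.4 force 28.774333256296813
touch True [0.4863 0.3064 0.2149] width 30.5
t 42.2917
```

View pics/t3.png

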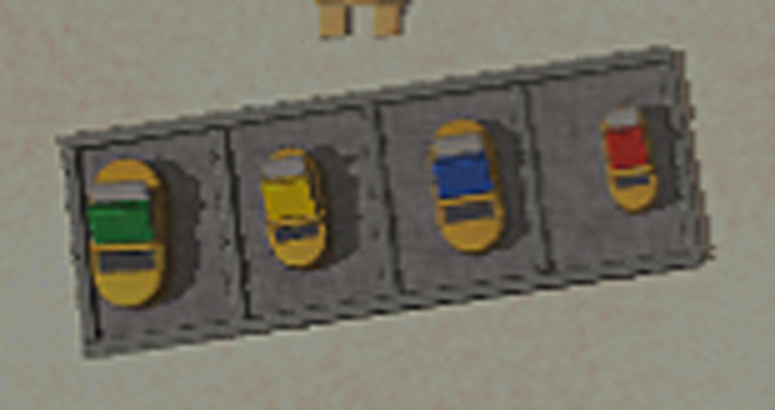

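View pics/s3.png

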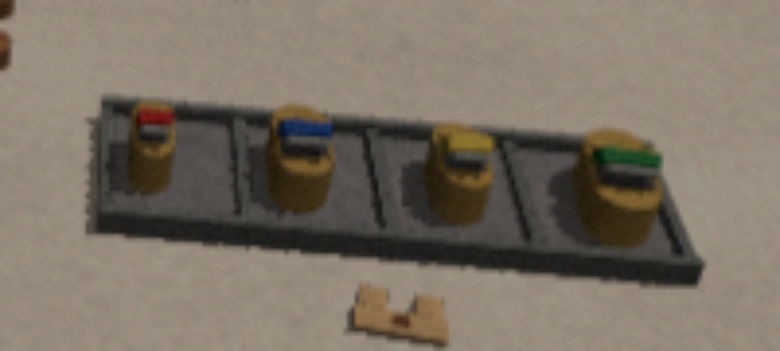

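Order is right: green, yellow, blue, red from left to right, all standing flat at floor height. Green, at about (130,232) in the top crop, looks a little turned, so I'll measure the poses.

```bash
cat > chk.py <<'E'
from vis import *; from workcell import r
g=r.get_image("top"); b=(100,255,180,262)
h=cv2.cvtColor(crop(g,*b),cv2.COLOR_RGB2HSV).astype(int)
m=((h[...,1]>70)&(h[...,2]>40)).astype(np.uint8); m[:100]=0
m=cv2.morphologyEx(cv2.morphologyEx(m,cv2.MORPH_CLOSE,np.ones((25,25))),cv2.MORPH_OPEN,np.ones((15,15)))
R=np.array([[np.cos(.175),np.sin(.175)],[-np.sin(.175),np.cos(.175)]])
for c in sorted(cv2.findContours(m,0,cv2.CHAIN_APPROX_NONE)[0],key=lambda c:c[:,0,0].mean()):
    pc,l,s,a=rect(g,c,b[0],b[2],.030)
    w=to_world(g,(c.reshape(-1,2)+.5)/S-.5+[b[0],b[2]],.030)*1000
    e=cv2.fitEllipse(w.astype(np.float32))
    print("rack xy mm",(R@(pc-[.5053,.1996])*1000).round(1),"size",round(l,1),round(s,1),"yaw-rack rect",round(wrap(a)-.175,3),"ellipse",round(wrap(np.deg2rad(e[2]+90))-.175,3))
E
python3 chk.py
```

```text
rack xy mm [ -0.7 105.3] size 64.1 37.6 yaw-rack rect -0.11 ellipse -0.052
rack xy mm [-0.9 34.1] size 53.6 30.4 yaw-rack rect -0.013 ellipse 0.049
rack xy mm [ -2.3 -38.8] size 59.0 31.3 yaw-rack rect -0.004 ellipse 0.03
rack xy mm [  -1.9 -109.4] size 44.8 22.8 yaw-rack rect -0.02 ellipse 0.016
```

All four planes are centred within about 2.5 mm lengthwise and clear of the walls. Green is about 0.1 rad off the rack's direction at most, and it lies flat. The arm is clear, so I hand in.

```bash
python3 -c "
from workcell import r
print(r.sign_off())"
```

```text
the job is handed in; nothing more can be done
None
```

The four planes lie flat in the grey rack in reverse order (green, yellow, blue, red from left to right), each set down and released in its own bay. Green sits up to about 0.1 rad off the bay's direction. The job is handed in after about 43 s of robot time, and no verdict was returned.

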